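# Square a packing piece up in the gauge corner and hold it on both sprung stops

## Task

Lay the hardwood packing piece flat on the blue squaring gauge and push it into the corner, its long side against the long stop bar and its end against the end stop bar, until both sprung bars are pressed in about halfway at the same time (red pointers over the green bands). Finish while still holding it there with the gripper, both bars pressed: do not let go. Leave the other things on the tray where they are.

Things in the scene. Friction and masses are not known exactly. Their poses are not given: they have to be found in the camera images.
- packing: hardwood packing piece, a plain brown wooden bar with a dark band round its middle, 53 x 215 x 45 mm (x, y, z), about 0.24 kg, lying flat and loose on the tray. Origin: centre of its underside; y runs along its length, z up. Either end may face the end stop. Grip it across its 53 mm width at mid-length.
- gauge: squaring gauge, fixed: blue plate 140 x 280 x 10 mm (x, y, z), with two sprung stop bars at right angles: the long one on the +x side, faces -x; the end one at the +y end, faces -y. Origin: centre of its underside; z up. A piece that just touches both bars has its origin at x 6.5, y 1.5, z 10 mm in this frame, y parallel. Dark guide blocks behind the bars are 31 mm above the tray.
- stop_long (a joint): travel of the long stop bar, m: 0 = out, up to 0.010 as it is pressed to the gauge's +x. Spring: 2.3 N to start, 4.5 N at 5 mm, 6.8 N at the end. Two orange pads 30 mm wide, at y = -55 and +55 mm of the gauge, tops 30 mm above the tray; the steel link between them is 19 mm above the tray: room for a finger between the pads. Green band: 2 to 8 mm of travel.
- stop_end (a joint): travel of the end stop bar, m: 0 = out, up to 0.010 as it is pressed to the gauge's +y. Same spring. One orange pad 30 mm wide centred at x = -2 mm of the gauge, top 30 mm above the tray. Green band: 2 to 8 mm of travel.
- stop_long_face (a point): middle of the long stop bar's contact plane (gauge x = 33, y = 0 mm when out), 20 mm above the tray; moves with the bar. Axes as the gauge's.
- stop_end_face (a point): middle of the end stop pad's contact face (gauge x = -2, y = 109 mm when out), 20 mm above the tray; moves with the bar. Axes as the gauge's.
- stubby: stubby screwdriver, black and yellow ball handle, 35 x 85 x 33 mm, a bystander. Origin: centre of its underside.
- t_block: olive stepped die clamp block, 40 x 44 x 24 mm, a bystander. Origin: centre of its underside.
- nut: single steel hexagon nut lying alone between the robot and the gauge, 19 x 22 x 10 mm, a bystander. Origin: centre of its underside.

How it is judged:
At the end, for the whole second after the job is handed in: The packing piece lies flat on the gauge plate (underside within 4 mm of it, tilt under 3 degrees), its length parallel to the gauge's within 3 degrees, pressing both stop bars at once, each 2 to 8 mm in with more than 1.5 N, at rest and still held by the fingers through the last second (value of joint stop_long between 0.002 and 0.008 m and value of joint stop_end between 0.002 and 0.008 m and contact force between packing and stop_long above 1.5 N and contact force between packing and stop_end above 1.5 N and contact force between the fingers and packing above 2 N and angle between the y axis of packing and the y axis of gauge, either way round below 0.05 rad and angle between packing's own z axis and vertical below 0.05 rad and z of packing in the frame of gauge below 0.014 m and linear speed of packing below 0.02 m/s); the arm keeps its last pose, push and grip.
It fails at once if a bystander is pushed more than 3 cm from its place (distance of any of stubby, t_block, nut from where it was at the start of the episode above 0.03 m).
It also fails if it takes over 35 s, if anything falls off the work surface, if the arm or the gripper's body presses on something with over 40 N, if the wrist force passes 120 N, or if a joint passes its speed limit or range.

## Robot

A 7-joint arm with a two-finger parallel gripper is mounted at the origin on a cart in front of the work surface, level with it; the furniture and walls round the work are solid. World frame = base frame: x ahead of the robot, y to its left, z up, the work surface at z = 0. Lengths are in m, angles in rad, forces in N, time in s.
With the tool pointing down it reaches from about 0.4 to 0.85 m from the base axis. Payload 4.5 kg.
Tool frame: the origin (TCP) lies on the centre line of the jaws, within the pads' length; the fingertips stand 8 mm ahead of it and the grasp point (between the pads) lies 11 mm behind it; z points along the fingers, x is the direction in which the jaws open and shut, and the axes are right-handed (so a half turn about z gives the same grasp; the last joint's range is limited). The gripper opens to 88 mm and grips with 3 to 60 N. Pads are 18 mm wide; open, the fingers measure 123 mm over their backs; the gripper's body (75 mm by 187 mm) begins 45 mm behind the grasp point.
Start: joints at [1.248, 0.689, -0.195, 1.565, 0.157, 0.902, -0.215], TCP at [0.218, -0.586, 0.247] pointing down, gripper open.
Joint ranges: [-3.01, 3.01], [-0.46, 2.08], [-1.47, 1.51], [0.13, 2.56], [-1, 4.14], [0.04, 2.09], [-2.66, 2.66]. Speed limits (rad/s): [2.57, 2.57, 3.14, 3.14, 3.14, 3.14, 3.14].

## Interface

Orientations are given as a unit quaternion [x, y, z, w].
In Python, from plant import r gives the robot as it stands.
- The arm moves only by the shell command python3 -m pendant 'ROWS' [FORCE]. ROWS is JSON, a list of rows, each a list of 3 entries, a list of its own where there are three numbers: the turn, a rotation vector about the tool's x, y, z in rad, then the shift along the tool's x, y, z in m, then the opening, from 0 (shut) to 1 (fully open). In form: [[[wx, wy, wz], [tx, ty, tz], claw], ...]. A call has 1 to 10 rows; each row is the pose to reach, as a shift and turn from the pose commanded when the call began, along the tool's axes at that moment; what a row does not reach only later rows make up. A row lasts 1/10 s, in which the tool goes at most 50 mm and 8.59 degrees, less where a joint would pass 70% of its speed; a pose out of reach is approached as far as the arm can. A call with a gripper value outside its range is refused whole. The fingers move at their own pace and stop on an object; FORCE is the grip in N (left out, the last holds). Time passes only in rows, so rows that repeat a pose let the fingers close. It gives the time, the measured TCP pose, the force and the opening at its end, in the units of the state.
- r.get_state(): the state, without advancing time (a new reading comes with each control period).
- r.snapshot(name): name is "scene" or "side" or "wrist"; returns a dict with "image" (384x512x3 uint8, red, green, blue), "mtx" (3x3 intrinsics, pixels), "R" (3x3) and "t" (3): a world point X has camera coordinates R X + t; the wrist camera has in their place "T_tool_cam" (4x4, takes a point from camera to tool coordinates, whose origin is the TCP and whose axes are the tool frame's). Camera axes: x right, y down, z forward; pixel columns grow to the right and rows downward; lengths in m; the calibration is good to about 2 mm. A picture is of the moment at which its call begins: read the wrist's pose just before it. There is no depth.
- r.finish_job(): hands the job in, once; it reports no verdict.
The state is a dict: "clock": time; "q": joint angles; "qd": joint speeds; "joint_torque": joint torques, N m; "tool_pos": TCP position; "eef_rot": TCP orientation; "contact_force": force on the tool from outside, world axes, zero at the start; "moment": the same for the moment, N m; "opening": opening from 0.0 (shut) to 1.0 (fully open).
Only numpy, scipy, OpenCV 4.12 (cv2) and the standard library are available. Lean on these libraries where they do the work, as an engineer would, in place of code of your own. Each camera call takes 0.05 s, during which the arm holds its last target. There are 200 camera calls.

## Working session

There is one attempt and no reset: what is moved stays moved. The work goes in short steps, Python scripts to look and compute and a shell command to move; the robot and the scene stay as the last step left them, time stands still between calls to the robot, and variables do not carry over. Pictures are saved under pics/ and viewed, about 8 in all and at most 12, crops included, and the job is handed in when it is done.

```bash
mkdir -p pics; ls; python3 - <<'E'
from plant import r
import cv2,numpy as np
s=r.get_state();print({k:np.round(v,3).tolist() for k,v in s.items()})
for n in("scene","side"):
    d=r.snapshot(n);cv2.imwrite(f"pics/{n}0.png",d["image"][:,:,::-1]);np.savez(f"pics/{n}0.npz",**d)
    print(n,d["mtx"].tolist(),np.round(-np.array(d["R"]).T@d["t"],3),np.round(d["R"],3).tolist())
E
```

```text
pics
{'clock': 0.0, 'q': [1.248, 0.69, -0.195, 1.566, 0.157, 0.903, -0.215], 'qd': [-0.001, 0.001, 0.002, 0.0, 0.001, -0.001, 0.001], 'joint_torque': [-0.0, -52.756, -1.267, -15.343, -0.053, 0.006, 0.0], 'tool_pos': [0.218, -0.585, 0.246], 'eef_rot': [0.821, -0.57, -0.001, -0.0], 'contact_force': [0.707, 0.148, 0.536], 'moment': [-0.013, 0.008, 0.013], 'opening': 0.999}
scene [[376.0909053881953, 0.0, 252.27770210310416], [0.0, 376.0909053881953, 190.9983472665135], [0.0, 0.0, 1.0]] [-0.033  0.634  0.544] [[-0.635, -0.772, -0.019], [-0.449, 0.389, -0.804], [0.629, -0.502, -0.594]]
side [[457.7143043175028, 0.0, 256.3910165825979], [0.0, 457.7143043175028, 192.3995301048461], [0.0, 0.0, 1.0]] [ 0.445 -0.491  0.527] [[0.995, -0.094, 0.023], [-0.035, -0.577, -0.816], [0.09, 0.811, -0.578]]
```

View pics/scene0.png

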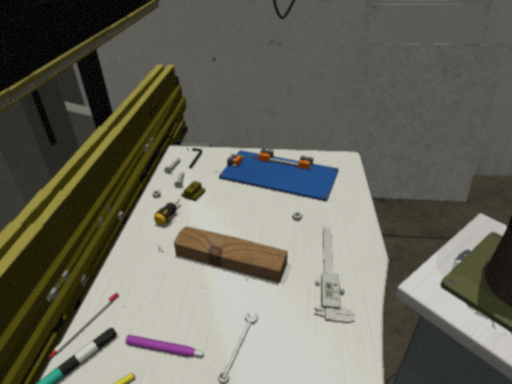

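View pics/side0.png

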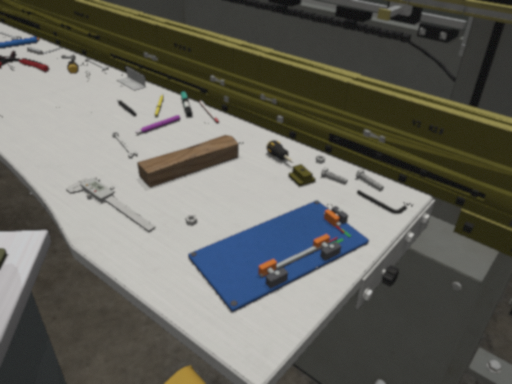

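The scene view shows the packing at about (231,253), the gauge at (280,175), the nut at (297,216), and the T block and stubby at (193,190) and (167,212). In the side view, the long stop is on the near side and the end stop is at the far right (335,217). Next I measure the corners.

```bash
cat > h.py <<'E'
import numpy as np,cv2
def ray(d,uv,z):
    R,t=np.array(d["R"]),np.array(d["t"]); c=-R.T@t
    v=R.T@np.linalg.inv(d["mtx"])@np.array([uv[0],uv[1],1.]); return c+v*(z-c[2])/v[2]
def proj(d,X):
    p=np.array(d["mtx"])@(np.array(d["R"])@X+d["t"]); return p[:2]/p[2]
def hsv(im): return cv2.cvtColor(np.ascontiguousarray(im),cv2.COLOR_RGB2HSV)
def big(m):
    m=cv2.morphologyEx(m.astype(np.uint8),cv2.MORPH_CLOSE,np.ones((3,3)))
    c=max(cv2.findContours(m,cv2.RETR_EXTERNAL,cv2.CHAIN_APPROX_NONE)[0],key=cv2.contourArea)
    return cv2.convexHull(c)
def poly(h,n): return cv2.approxPolyN(h,n,ensure_convex=True).reshape(-1,2).astype(float)
E
python3 - <<'E'
from h import *
np.set_printoptions(precision=4,suppress=True)
for n in("scene","side"):
    d=dict(np.load(f"pics/{n}0.npz")); H=hsv(d["image"]); h,s,v=[H[...,i].astype(int) for i in range(3)]
    b=big((h>100)&(h<125)&(s>120)&(v>60)); print(n,"blue",cv2.contourArea(b))
    for p in poly(b,4): print(p,ray(d,p,.01)[:2])
    m=(h>3)&(h<20)&(s>60)&(v>25)&(v<190); roi=np.zeros_like(m)
    if n=="scene": roi[220:285,165:295]=1
    else: roi[130:190,130:245]=1
    w=big(m&roi);print("wood",cv2.contourArea(w))
    for p in poly(w,6): print(p,"top",ray(d,p,.045)[:2],"bot",ray(d,p,0)[:2])
    c=d["image"][:,:,::-1].copy();cv2.polylines(c,[poly(w,6).astype(int)[:,None],poly(b,4).astype(int)[:,None]],1,(0,255,0),1)
    cv2.imwrite(f"pics/{n}c.png",cv2.resize(c[140:290,150:360] if n=="scene" else c[120:310,130:380],None,fx=3,fy=3))
    for nm,uv in (("nut",(297,216) if n=="scene" else (191,220)),("tb",(193,190) if n=="scene" else (301,175)),("stub",(166,213) if n=="scene" else (278,150))): print(nm,ray(d,uv,.01)[:2])
E
python3 -c "
import cv2,numpy as np
a,b=cv2.imread('pics/scenec.png'),cv2.imread('pics/sidec.png')
b=b[:,:] ;w=max(a.shape[1],b.shape[1]);f=lambda x:cv2.copyMakeBorder(x,0,0,0,w-x.shape[1],0)
c=np.vstack([f(a),f(b)]);cv2.imwrite('pics/both.png',cv2.resize(c,None,fx=.58,fy=.58))"
```

```text
scene blue 3249.5
[337. 169.] [ 0.4629 -0.044 ]
[326. 200.] [0.394  0.0756]
[218. 177.] [0.6349 0.2095]
[240. 151.] [0.7002 0.0882]
wood 3446.0
[234. 237.] top [0.4031 0.3325] bot [0.4425 0.3053]
[291. 252.] top [0.3037 0.2772] bot [0.3341 0.245 ]
[278. 282.] top [0.2678 0.3423] bot [0.2949 0.316 ]
[177. 255.] top [0.4331 0.4404] bot [0.4751 0.423 ]
[174. 242.] top [0.4664 0.4275] bot [0.5115 0.4089]
[182. 226.] top [0.496  0.3922] bot [0.5438 0.3705]
nut [0.3969 0.1663]
tb [0.6289 0.2875]
stub [0.5943 0.38  ]
side blue 9316.0
[369. 241.] [0.7052 0.0787]
[232. 311.] [ 0.4637 -0.0557]
[187. 255.] [0.3965 0.0651]
[316. 201.] [0.6372 0.1986]
wood 2392.0
[236. 142.] top [0.4942 0.3742] bot [0.4988 0.455 ]
[236. 156.] top [0.4909 0.3156] bot [0.4951 0.391 ]
[151. 186.] top [0.3286 0.2169] bot [0.3177 0.283 ]
[141. 176.] top [0.3068 0.2517] bot [0.2938 0.3211]
[138. 162.] top [0.2953 0.3031] bot [0.2813 0.3773]
[228. 134.] top [0.4787 0.4113] bot [0.4818 0.4956]
nut [0.4009 0.1559]
tb [0.6242 0.2904]
stub [0.59   0.3954]
```

View pics/both.png

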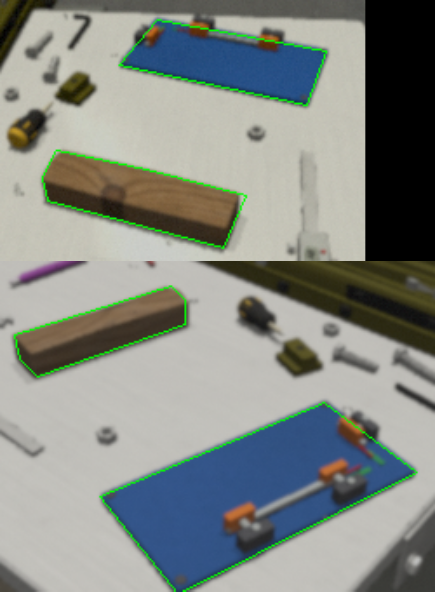

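The gauge measures 138 x 276 mm at about (0.549, 0.077), with its length along 29°. The packing is at about (0.39, 0.348), along roughly 31°. I'll move above the packing and refine with the wrist camera.

```bash
python3 -m pendant '[[[0,0,0],[-0.02,-0.035,0],1],[[0,0,0],[-0.215,-0.38,0],1],[[0,0,0],[-0.215,-0.38,0],1],[[0,0,0],[-0.215,-0.38,0],1],[[0,0,0],[-0.215,-0.38,0],1],[[0,0,0],[-0.215,-0.38,0],1],[[0,0,0],[-0.215,-0.38,0],1],[[0,0,0],[-0.215,-0.38,0],1],[[0,0,0],[-0.215,-0.38,0],1]]'
python3 - <<'E'
from plant import r
import numpy as np
print({k:np.round(v,3).tolist() for k,v in r.get_state().items() if k in("clock","q","tool_pos","eef_rot","contact_force")})
d=r.snapshot("wrist");print(np.round(d["T_tool_cam"],3).tolist(),d["mtx"].tolist())
E
```

```text
clock: 1.0
tool_pos: [0.5004, -0.2492, 0.2465]
eef_rot: [0.822, -0.57, -0.0, -0.0]
contact_force: [-0.0, -1.3, -0.1]
opening: 0.999
{'clock': 1.0, 'q': [0.471, 0.601, -0.151, 1.769, 0.121, 0.781, -0.953], 'tool_pos': [0.5, -0.249, 0.246], 'eef_rot': [0.822, -0.57, -0.0, -0.0], 'contact_force': [-0.041, -1.258, -0.075]}
[[1.0, -0.002, 0.0, 0.0], [0.002, 0.962, 0.274, -0.071], [-0.001, -0.274, 0.962, -0.138], [0.0, 0.0, 0.0, 1.0]] [[313.8109508404575, 0.0, 256.35376583607916], [0.0, 313.8109508404575, 190.05152447204551], [0.0, 0.0, 1.0]]
```

```bash
python3 -m pendant '[[[0,0,-0.185],[-0.6,-0.107,0],1],[[0,0,-0.185],[-0.6,-0.107,0],1],[[0,0,-0.185],[-0.6,-0.107,0],1],[[0,0,-0.185],[-0.6,-0.107,0],1],[[0,0,-0.185],[-0.6,-0.107,0],1],[[0,0,-0.185],[-0.6,-0.107,0],1],[[0,0,-0.185],[-0.6,-0.107,0],1]]' >/dev/null
python3 - <<'E'
from plant import r
import numpy as np,cv2
from h import *
from scipy.spatial.transform import Rotation as Ro
s=r.get_state();d=r.snapshot("wrist");T=np.eye(4);T[:3,:3]=Ro.from_quat(s["eef_rot"]).as_matrix();T[:3,3]=s["tool_pos"]
C=np.linalg.inv(T@np.array(d["T_tool_cam"]));d["R"]=C[:3,:3];d["t"]=C[:3,3]
np.savez("pics/w1.npz",**d);cv2.imwrite("pics/w1.png",d["image"][:,:,::-1])
print(s["clock"],s["tool_pos"],np.degrees(Ro.from_quat(s["eef_rot"]).as_rotvec()),np.round(s["q"],2))
E
```

```text
1.75 [0.43577329 0.09434524 0.24664462] [ 1.56665685e+02 -8.86077120e+01 -9.42734785e-04] [-0.2   0.46 -0.17  2.08  0.13  0.6  -1.49]
```

View pics/w1.png

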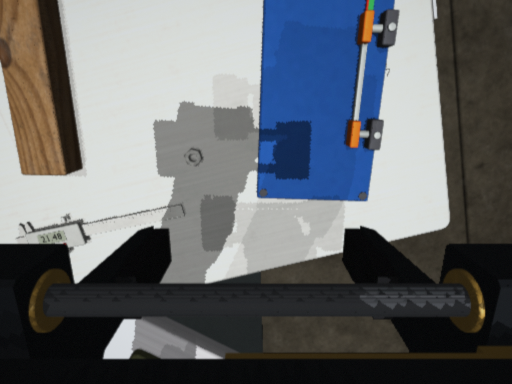

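The wrist view shows the packing at left, the gauge at right with its stops, and the nut at (194,157). Image right is gauge +x. I'll move so the packing is fully in view.

```bash
python3 -m pendant '[[[0,0,0],[-0.24,-0.02,0],1],[[0,0,0],[-0.24,-0.02,0],1],[[0,0,0],[-0.24,-0.02,0],1],[[0,0,0],[-0.24,-0.02,0],1],[[0,0,0],[-0.24,-0.02,0],1],[[0,0,0],[-0.24,-0.02,0],1],[[0,0,0],[-0.24,-0.02,0],1]]' >/dev/null
cat >> h.py <<'E'
def wrist(name):
    from plant import r
    from scipy.spatial.transform import Rotation as Ro
    s=r.get_state();d=r.snapshot("wrist");T=np.eye(4);T[:3,:3]=Ro.from_quat(s["eef_rot"]).as_matrix();T[:3,3]=s["tool_pos"]
    C=np.linalg.inv(T@np.array(d["T_tool_cam"]));d["R"]=C[:3,:3];d["t"]=C[:3,3]
    np.savez(f"pics/{name}.npz",**d);cv2.imwrite(f"pics/{name}.png",d["image"][:,:,::-1])
    print(s["clock"],s["tool_pos"],"toolx deg",np.degrees(np.arctan2(T[1,0],T[0,0])),"q7",s["q"][6]);return d,s,T
def tops(d,mask,z):
    "min-area rectangle of mask seen on plane z"
    c=max(cv2.findContours(mask.astype(np.uint8),cv2.RETR_EXTERNAL,cv2.CHAIN_APPROX_NONE)[0],key=cv2.contourArea).reshape(-1,2)
    P=np.array([ray(d,p,z)[:2] for p in c]);return cv2.minAreaRect((P*1000).astype(np.float32))
E
python3 - <<'E'
from h import *
d,s,T=wrist("w2")
d1=dict(np.load("pics/w1.npz"))
for n,e in (("w1",d1),("w2",d)):
    H=hsv(e["image"]);h,s_,v=[H[...,i].astype(int) for i in range(3)]
    b=(h>100)&(h<128)&(s_>120)&(v>40);print(n,"blue",tops(e,b,.01))
    if n=="w1":
        p=big(b);q=poly(p,4);print([(a,ray(e,a,.01)[:2].round(4)) for a in q])
    w=(h>3)&(h<20)&(s_>60)&(v>30)&(v<220);w[240:]=0;print("wood",tops(e,w,.045)); 
    wb=(w*255).astype(np.uint8);print(poly(big(w),6).tolist())
E
```

```text
2.5 [0.329441   0.30898775 0.24645423] toolx deg -58.816063846532224 q7 -2.000312197020125
w1 blue ((528.4525756835938, 64.04906463623047), (222.08888244628906, 137.88409423828125), 28.979515075683594)
[(array([365.,   0.]), array([0.6443, 0.084 ])), (array([376., 201.]), array([ 0.4703, -0.061 ])), (array([256., 197.]), array([0.3975, 0.071 ])), (array([264.,   0.]), array([0.5893, 0.1759]))]
wood ((387.3311767578125, 327.8023376464844), (171.75181579589844, 66.99478912353516), 30.336183547973633)
[[56.0, 0.0], [81.0, 167.0], [65.0, 174.0], [22.0, 174.0], [0.0, 62.0], [0.0, 0.0]]
w2 blue ((501.62786865234375, 113.00325012207031), (252.24244689941406, 82.90263366699219), 43.6533203125)
wood ((387.4434509277344, 345.54046630859375), (191.18177795410156, 50.25822448730469), 30.45461082458496)
[[280.0, 0.0], [280.0, 31.0], [277.0, 162.0], [275.0, 191.0], [231.0, 191.0], [229.0, 0.0]]
```

View pics/w2.png

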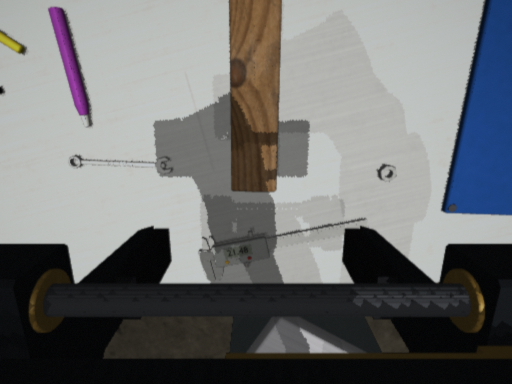

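The packing's near end is at rows ~191 and columns 231–275. With the length this gives a centre of (0.398, 0.352) along 30.45°, which agrees with the fixed views. Next I descend to grasp with the TCP at z = 0.024.

```bash
python3 -m pendant '[[[0,0,0.013],[-0.001,-0.04,0.03],1],[[0,0,0.013],[-0.001,-0.08,0.06],1],[[0,0,0.013],[-0.001,-0.08,0.11],1],[[0,0,0.013],[-0.001,-0.08,0.15],1],[[0,0,0.013],[-0.001,-0.08,0.18],1],[[0,0,0.013],[-0.001,-0.08,0.205],1],[[0,0,0.013],[-0.001,-0.08,0.2225],1],[[0,0,0.013],[-0.001,-0.08,0.2225],1]]' &&
python3 -m pendant '[[[0,0,0],[0,0,0],0.4],[[0,0,0],[0,0,0],0.4],[[0,0,0],[0,0,0],0.4],[[0,0,0],[0,0,0],0.4],[[0,0,0],[0,0,0],0.4],[[0,0,0],[0,0,0],0.4],[[0,0,0],[0,0,0],0.4]]' 40
```

```text
clock: 3.35
tool_pos: [0.3981, 0.3476, 0.0222]
eef_rot: [0.867, -0.499, -0.0, 0.003]
contact_force: [-0.7, 0.1, 0.6]
opening: 1.003
clock: 4.05
tool_pos: [0.3981, 0.3518, 0.0249]
eef_rot: [0.868, -0.497, 0.0, -0.001]
contact_force: [0.2, 0.6, 6.2]
opening: 0.596
```

Gripped: the opening of 52.4 mm matches the 53 mm width. Next I lift and carry it to a hover over the gauge.

```bash
python3 -m pendant '[[[0,0,0],[0,0,-0.02],0.4],[[0,0,0],[0,0,-0.05],0.4],[[0,0,0],[0,0,-0.08],0.4],[[0,0,0],[0.02,0,-0.09],0.4],[[0,0,0.024],[0.06,0.005,-0.09],0.4],[[0,0,0.024],[0.1,0.01,-0.09],0.4],[[0,0,0.024],[0.14,0.012,-0.09],0.4],[[0,0,0.024],[0.18,0.014,-0.09],0.4],[[0,0,0.024],[0.22,0.016,-0.09],0.4],[[0,0,0.024],[0.26,0.018,-0.09],0.4]]' && python3 -m pendant '[[[0,0,0],[0.026,0,0],0.4],[[0,0,0],[0.046,0,0],0.4],[[0,0,0],[0.046,0,0],0.4],[[0,0,0],[0.046,0,0],0.4],[[0,0,0],[0.046,0,0],0.4]]'
python3 - <<'E'
from h import *
d,s,T=wrist("w3")
H=hsv(d["image"]);h,s_,v=[H[...,i].astype(int) for i in range(3)]
b=(h>100)&(h<128)&(s_>120)&(v>40);print("blue",tops(d,b,.01))
o=((h<16)&(s_>180)&(v>140)).astype(np.uint8)
n,l,st,ce=cv2.connectedComponentsWithStats(o)
for i in range(1,n):
    if st[i,4]>40: print(st[i],ce[i],ray(d,ce[i],.03)[:2])
E
```

```text
clock: 5.05
tool_pos: [0.5136, 0.1154, 0.1139]
eef_rot: [0.861, -0.508, -0.0, 0.001]
contact_force: [0.4, 0.1, -2.3]
opening: 0.595
clock: 5.55
tool_pos: [0.5348, 0.0788, 0.1141]
eef_rot: [0.862, -0.507, -0.001, -0.0]
contact_force: [0.7, -0.1, -1.8]
opening: 0.597
5.55 [0.53482273 0.07875422 0.11405303] toolx deg -60.94444576687463 q7 -1.5815552997682445
blue ((565.2630615234375, 133.73214721679688), (168.24830627441406, 50.78672790527344), 28.93563461303711)
[322  50  12  75 137] [328.43065693  90.35036496] [0.62668367 0.07332935]
```

View pics/w3.png

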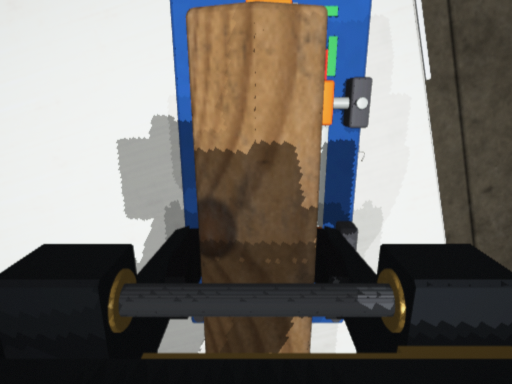

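The packing is held straight, with its edges at columns 188–327. The long-stop pad is visible at right (328,90) and the end pad at the top (268,0), and there are roughly 15 mm gaps to both bars. Lowering onto the plate.

```bash
python3 -m pendant '[[[0,0,0],[0,0,0.015],0.4],[[0,0,0],[0,0,0.035],0.4],[[0,0,0],[0,0,0.05],0.4],[[0,0,0],[0,0,0.062],0.4],[[0,0,0],[0,0,0.07],0.4],[[0,0,0],[0,0,0.075],0.4],[[0,0,0],[0,0,0.077],0.4],[[0,0,0],[0,0,0.077],0.4],[[0,0,0],[0,0,0.077],0.4],[[0,0,0],[0,0,0.077],0.4]]' && python3 -m pendant '[[[0,0,0],[0,0,0.001],0.4],[[0,0,0],[0,0,0.002],0.4],[[0,0,0],[0,0,0.002],0.4]]'
python3 - <<'E'
from h import *
wrist("w4")
from plant import r
d=r.snapshot("side");np.savez("pics/side4.npz",**d);a=d["image"][170:320,170:390,::-1]
cv2.imwrite("pics/s4.png",cv2.resize(a,None,fx=3.5,fy=3.5,interpolation=2))
E
```

```text
clock: 6.6
tool_pos: [0.5361, 0.0771, 0.0377]
eef_rot: [0.861, -0.508, 0.0, -0.0]
contact_force: [0.0, 0.0, -3.1]
opening: 0.594
clock: 6.9
tool_pos: [0.5358, 0.0771, 0.0351]
eef_rot: [0.861, -0.508, -0.0, 0.0]
contact_force: [0.4, -0.2, -3.0]
opening: 0.595
6.9 [0.53575005 0.07705535 0.03514513] toolx deg -61.07743994202444 q7 -1.6157002256373556
```

View pics/s4.png

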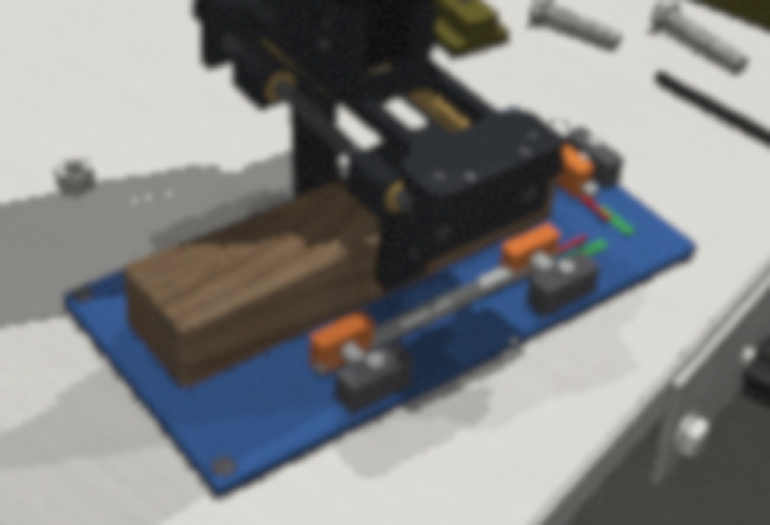

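The packing is level and just at the plate, the bars are untouched, and the finger lines up with the gap between the long-stop pads. Now I close in on the long stop, reading the force.

```bash
python3 -m pendant '[[[0,0,0],[0.003,0,0.0005],0.4],[[0,0,0],[0.006,0,0.0005],0.4],[[0,0,0],[0.009,0,0.0005],0.4],[[0,0,0],[0.01,0,0.0005],0.4],[[0,0,0],[0.01,0,0.0005],0.4]]'; for i in 1; do python3 -m pendant '[[[0,0,0],[0.001,0,0],0.4],[[0,0,0],[0.002,0,0],0.4],[[0,0,0],[0.002,0,0],0.4],[[0,0,0],[0.002,0,0],0.4]]'; done; python3 -m pendant '[[[0,0,0],[0.001,0,0],0.4],[[0,0,0],[0.002,0,0],0.4],[[0,0,0],[0.002,0,0],0.4],[[0,0,0],[0.002,0,0],0.4]]'
```

```text
clock: 7.5
tool_pos: [0.541, 0.0685, 0.035]
eef_rot: [0.861, -0.508, 0.0, -0.0]
contact_force: [-0.4, 2.9, 2.8]
opening: 0.596
clock: 7.9
tool_pos: [0.5416, 0.0674, 0.035]
eef_rot: [0.861, -0.508, -0.0, -0.001]
contact_force: [-1.6, 3.8, 5.8]
opening: 0.594
clock: 8.3
tool_pos: [0.5426, 0.0656, 0.035]
eef_rot: [0.862, -0.508, -0.0, -0.0]
contact_force: [-2.7, 4.5, 4.8]
opening: 0.598
```

Plate friction is mixed into that reading, so I lift slightly and read the force again.

```bash
python3 -m pendant '[[[0,0,0],[0,0,-0.001],0.4],[[0,0,0],[0,0,-0.001],0.4],[[0,0,0],[0,0,-0.001],0.4]]'; python3 -m pendant '[[[0,0,0],[0.001,0,0],0.4],[[0,0,0],[0.003,0,0],0.4],[[0,0,0],[0.003,0,0],0.4],[[0,0,0],[0.003,0,0],0.4]]';python3 -m pendant '[[[0,0,0],[0,-0.003,0],0.4],[[0,0,0],[0,-0.006,0],0.4],[[0,0,0],[0,-0.009,0],0.4],[[0,0,0],[0,-0.012,0],0.4],[[0,0,0],[0,-0.012,0],0.4],[[0,0,0],[0,-0.012,0],0.4]]';python3 - <<'E'
from h import *
from plant import r
d=r.snapshot("side");np.savez("pics/side5.npz",**d);a=d["image"][195:290,250:370,::-1]
cv2.imwrite("pics/s5.png",cv2.resize(a,None,fx=6,fy=6,interpolation=2))
E
```

```text
clock: 8.6
tool_pos: [0.5425, 0.0644, 0.0354]
eef_rot: [0.861, -0.508, -0.0, 0.0]
contact_force: [-1.1, 1.5, -2.4]
opening: 0.594
clock: 9.0
tool_pos: [0.5436, 0.0623, 0.0355]
eef_rot: [0.861, -0.508, -0.0, 0.0]
contact_force: [-1.7, 3.6, -3.8]
opening: 0.594
clock: 9.6
tool_pos: [0.5551, 0.0684, 0.0358]
eef_rot: [0.861, -0.508, 0.0, -0.001]
contact_force: [-2.2, 2.5, -3.6]
opening: 0.598
```

View pics/s5.png

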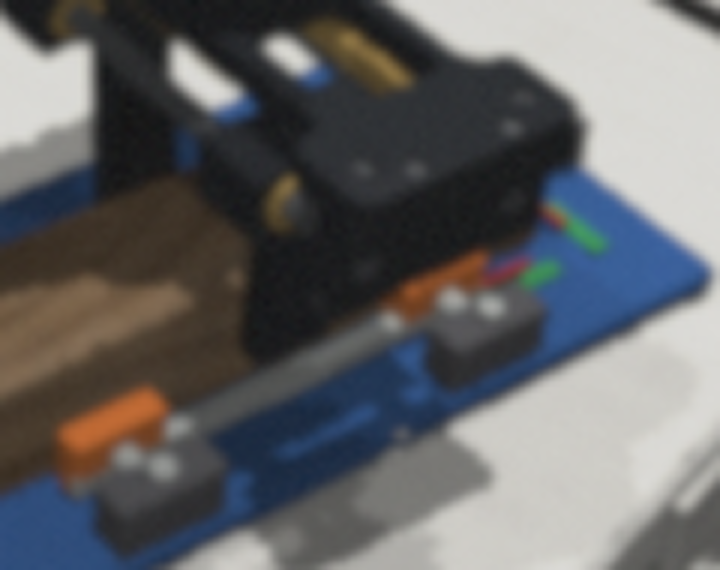

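Both long pads now touch the piece and the long bar is pressed about 2–3 mm. Both pointers are visible, at about (505,272) and (555,215). Next I press the end stop and add a little in x.

```bash
python3 -m pendant '[[[0,0,0],[0.001,-0.001,0],0.4],[[0,0,0],[0.002,-0.002,0],0.4],[[0,0,0],[0.002,-0.003,0],0.4],[[0,0,0],[0.002,-0.004,0],0.4],[[0,0,0],[0.002,-0.004,0],0.4],[[0,0,0],[0.002,-0.004,0],0.4]]';python3 -m pendant '[[[0,0,0],[0,-0.001,0],0.4],[[0,0,0],[0,-0.002,0],0.4],[[0,0,0],[0,-0.003,0],0.4],[[0,0,0],[0,-0.003,0],0.4],[[0,0,0],[0,-0.003,0],0.4]]';
cat > m.py <<'E'
from h import *
from plant import r
import sys
gx=np.array([.485,-.8746]);gy=np.array([.8746,.485]);G=np.array([.5515,.0775])
S=[r.get_state()]
d=r.snapshot("side");np.savez(f"pics/side{sys.argv[1]}.npz",**d);s=r.get_state();f=np.mean([s["contact_force"],S[0]["contact_force"]],0)
p=s["tool_pos"][:2]-G;print("tcp gauge mm",1000*p@gx,1000*p@gy,"F",f[:2]@gx,f[:2]@gy,f[2])
for nm in ("0","4",sys.argv[1]):
    e=dict(np.load(f"pics/side{nm}.npz"));H=hsv(e["image"]).astype(int);h,s_,v=[H[...,i] for i in range(3)]
    o=((h<14)&(s_>170)&(v>120))
    for lab,box in(("near",(255,295,250,285)),("far",(300,338,225,260)),("endpt",(325,360,200,235)),):
        x0,x1,y0,y1=box;m=np.zeros_like(o);m[y0:y1,x0:x1]=1;
        k=m&(o if lab!="endpt" else ((h>45)&(h<80)&(s_>80)&(v>60)))
        ys,xs=np.nonzero(k)
        if len(xs): 
            q=1000*(ray(e,(xs.mean(),ys.mean()),.03 if lab!="endpt" else .015)[:2]-G);print(nm,lab,len(xs),"gx %.1f gy %.1f"%(q@gx,q@gy))
a=d["image"][200:260,295:365,::-1]
cv2.imwrite(f"pics/s{sys.argv[1]}.png",cv2.resize(a,None,fx=8,fy=8,interpolation=2))
E
python3 m.py 6
```

```text
clock: 10.25
tool_pos: [0.5584, 0.068, 0.0355]
eef_rot: [0.861, -0.508, -0.0, 0.0]
contact_force: [-3.7, 1.6, -3.7]
opening: 0.596
clock: 10.75
tool_pos: [0.5612, 0.0696, 0.0356]
eef_rot: [0.861, -0.508, -0.0, 0.0]
contact_force: [-4.4, 2.6, -3.2]
opening: 0.593
tcp gauge mm 11.669573934455588 4.653416708851825 F -4.284505128345811 -2.5359840132467073 -2.855770908851362
0 near 64 gx 41.6 gy -57.9
0 far 51 gx 41.7 gy 51.0
0 endpt 8 gx 40.9 gy 111.8
4 near 75 gx 41.2 gy -57.3
4 far 61 gx 41.6 gy 51.2
4 endpt 8 gx 40.9 gy 111.8
6 near 93 gx 45.0 gy -56.9
6 far 11 gx 49.0 gy 51.5
6 endpt 10 gx 39.8 gy 111.8
```

View pics/s6.png

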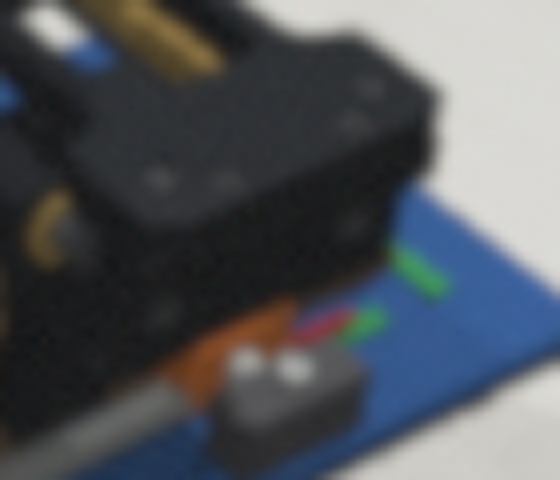

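The long bar reads about 3.8 mm in by vision and 4.3 N, which agree. The end bar reads only about 2.5 N, so I push on in gauge +y.

```bash
python3 -m pendant '[[[0,0,0],[0.0005,-0.001,0],0.4],[[0,0,0],[0.0005,-0.002,0],0.4],[[0,0,0],[0.0005,-0.003,0],0.4],[[0,0,0],[0.0005,-0.003,0],0.4],[[0,0,0],[0.0005,-0.003,0],0.4],[[0,0,0],[0.0005,-0.003,0],0.4]]';python3 m.py 7; python3 -m pendant '[[[0,0,0],[0,-0.0005,0],0.4],[[0,0,0],[0,-0.001,0],0.4],[[0,0,0],[0,-0.001,0],0.4],[[0,0,0],[0,-0.001,0],0.4]]';python3 m.py 8|head -1
python3 - <<'E'
from h import *
wrist("w8")
from plant import r
d=r.snapshot("scene")["image"][135:195,210:350,::-1];w=cv2.imread("pics/w8.png")[0:140,150:400]
d=cv2.resize(d,(750,321),interpolation=2);w=cv2.resize(w,None,fx=2,fy=2);w=cv2.copyMakeBorder(w,0,0,0,750-w.shape[1],0)
cv2.imwrite("pics/c8.png",np.vstack([w,d]))
E
```

```text
clock: 11.4
tool_pos: [0.5629, 0.0698, 0.0355]
eef_rot: [0.861, -0.508, -0.001, 0.001]
contact_force: [-5.7, 1.7, -1.0]
opening: 0.594
tcp gauge mm 12.188423181810006 6.249292213316719 F -4.411152875294213 -4.482139924666777 -1.224629881747258
0 near 64 gx 41.6 gy -57.9
0 far 51 gx 41.7 gy 51.0
0 endpt 8 gx 40.9 gy 111.8
4 near 75 gx 41.2 gy -57.3
4 far 61 gx 41.6 gy 51.2
4 endpt 8 gx 40.9 gy 111.8
7 near 95 gx 45.8 gy -56.7
7 far 5 gx 49.9 gy 58.5
7 endpt 11 gx 39.4 gy 111.5
clock: 11.85
tool_pos: [0.5634, 0.0702, 0.0355]
eef_rot: [0.861, -0.508, -0.001, 0.002]
contact_force: [-6.6, 0.9, -1.5]
opening: 0.594
tcp gauge mm 12.198357146636514 6.895195417615244 F -4.405953733164674 -5.339390643747655 -1.524760968579871
11.9 [0.56344495 0.07017659 0.03547852] toolx deg -61.091320521064674 q7 -1.5845797775780768
```

View pics/c8.png

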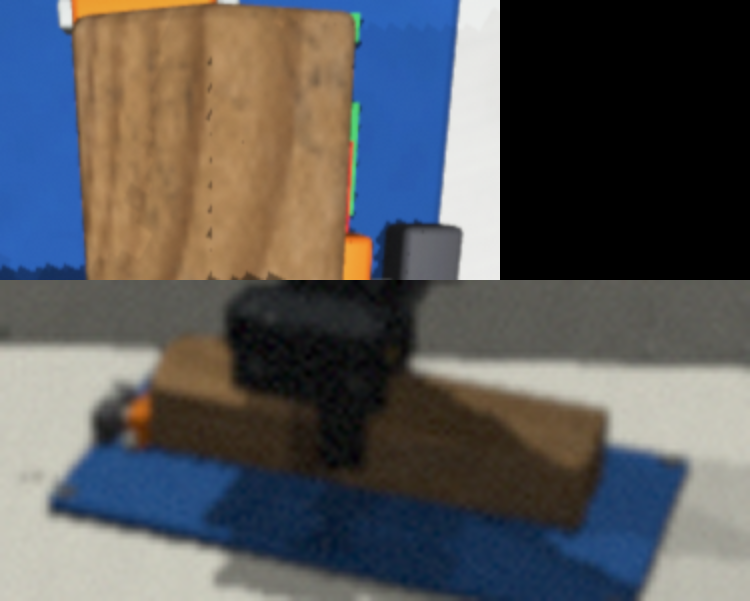

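Both bars look in contact and the long pointer lies within its green band: red tip at about (352,145), band rows 102–215. Friction along the long pads blurs the end-bar force. I'll check its travel by the scene-camera shift of the end pad and by jogging back slightly.

```bash
cat > e.py <<'E'
from h import *
from plant import r
gx=np.array([.485,-.8746]);gy=np.array([.8746,.485]);G=np.array([.5515,.0775])
F=[];
for i in range(4): d=r.snapshot("scene");F.append(r.get_state()["contact_force"])
f=np.mean(F,0);print("F gx %.2f gy %.2f z %.2f"%(f[:2]@gx,f[:2]@gy,f[2]),"std",np.std(F,0).round(2), "z",r.get_state()["tool_pos"][2])
for e in (dict(np.load("pics/scene0.npz")),d):
    H=hsv(e["image"]).astype(int);h,s,v=[H[...,i] for i in range(3)]
    k=(h<16)&(s>150)&(v>100);k[:,:222]=0;k[:,247:]=0;k[:148]=0;k[172:]=0
    ys,xs=np.nonzero(k);print(len(xs),"cols",xs.min(),xs.max(),"rows",ys.min(),ys.max())
    # leftmost (back) orange edge per row, subpixel on saturation-weighted red-blue
    a=e["image"].astype(float);o=np.clip(a[...,0]-a[...,2]-40,0,None)
    for y in range(155,167,1):
        row=o[y,222:247]
        if row.max()>60:
            i=np.argmax(row>row.max()/2);x=222+i-1+(row.max()/2-row[i-1])/(row[i]-row[i-1]);q=1000*(ray(e,(x,y),.025)[:2]-G);print(y,"%.1f gx %.1f gy %.1f"%(x,q@gx,q@gy),end=" | ")
    print()
E
python3 e.py; python3 -m pendant '[[[0,0,0],[0,0.0005,0],0.4],[[0,0,0],[0,0.001,0],0.4],[[0,0,0],[0,0.001,0],0.4],[[0,0,0],[0,0.001,0],0.4]]' | sed -n 2p; python3 e.py | head -1
```

```text
F gx -4.48 gy -5.42 z -0.87 std [0.52 0.5  0.42] z 0.035466138678911
25 cols 235 240 rows 156 161
156 237.1 gx 12.7 gy 121.6 | 157 236.3 gx 7.2 gy 121.7 | 158 235.1 gx 1.5 gy 122.7 | 159 234.5 gx -3.6 gy 122.0 | 160 234.3 gx -8.4 gy 120.6 | 161 234.4 gx -12.9 gy 118.4 | 
17 cols 234 237 rows 157 161
158 234.4 gx 0.9 gy 124.3 | 159 234.0 gx -4.1 gy 123.2 | 160 233.8 gx -8.8 gy 121.7 | 161 233.8 gx -13.4 gy 119.9 | 
tool_pos: [0.5634, 0.0701, 0.0355]
F gx -4.14 gy -4.30 z -3.22 std [0.47 0.71 0.59] z 0.03546448303259049
```

Several cues put the end bar at about 3 mm:
- Geometry from the same camera gives about 3.4 mm.
- The force, less friction, gives about 3 mm.
- The scene-camera pad shift gives about 1.5 mm, and it's coarse.

The long bar is at about 4.4 mm. I'll push roughly 2 mm more in gauge +y.

```bash
python3 -m pendant '[[[0,0,0],[0,-0.001,0],0.4],[[0,0,0],[0,-0.002,0],0.4],[[0,0,0],[0,-0.003,0],0.4],[[0,0,0],[0,-0.0035,0],0.4],[[0,0,0],[0,-0.0035,0],0.4],[[0,0,0],[0,-0.0035,0],0.4],[[0,0,0],[0,-0.0035,0],0.4]]'; python3 e.py; python3 m.py 9 | grep -E "tcp|9 "
```

```text
clock: 13.5
tool_pos: [0.5652, 0.0711, 0.0354]
eef_rot: [0.861, -0.508, -0.001, 0.002]
contact_force: [-6.5, 1.1, -0.4]
opening: 0.592
F gx -4.47 gy -6.07 z -0.75 std [0.46 0.13 0.6 ] z 0.035394063554804026
25 cols 235 240 rows 156 161
156 237.1 gx 12.7 gy 121.6 | 157 236.3 gx 7.2 gy 121.7 | 158 235.1 gx 1.5 gy 122.7 | 159 234.5 gx -3.6 gy 122.0 | 160 234.3 gx -8.4 gy 120.6 | 161 234.4 gx -12.9 gy 118.4 | 
19 cols 233 237 rows 157 161
157 234.0 gx 5.2 gy 127.4 | 158 233.4 gx -0.0 gy 126.9 | 159 232.9 gx -5.0 gy 125.9 | 160 232.7 gx -9.8 gy 124.5 | 161 232.9 gx -14.1 gy 121.9 | 
tcp gauge mm 12.194041934038047 8.86560864861719 F -4.376099007162756 -6.234746299601931 -1.4132490102219961
0 endpt 8 gx 40.9 gy 111.8
4 endpt 8 gx 40.9 gy 111.8
9 near 99 gx 45.4 gy -56.4
9 far 4 gx 49.9 gy 57.8
9 endpt 10 gx 40.2 gy 111.4
```

The end bar now reads about 3.9 mm by vision, 5.4 mm by geometry and about 5.6 mm by force less friction. The long bar reads about 4.2 mm by vision and 4.4 N. Everything is inside 2–8 mm, so I hand in.

```bash
python3 - <<'E'
from plant import r
print(r.get_state()["clock"],r.get_state()["opening"]);print(r.finish_job())
E
```

```text
13.75 0.5922492364698434
the job is handed in; nothing more can be done
None
```

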